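# Dress the two spindles of a wire feed

### The arm

A 7-joint arm with a two-finger parallel gripper is mounted at the origin on the work surface. World frame = base frame: x ahead of the robot, y to its left, z up, the work surface at z = 0. Lengths are in m, angles in rad, forces in N, time in s.
With the tool pointing down it reaches from about 0.4 to 0.925 m from the base axis. Payload 5.6 kg.
Tool frame: the origin (TCP) lies on the centre line of the jaws, within the pads' length; the fingertips stand ahead of it and the grasp point (between the pads) lies 3 mm ahead of it (tips_ahead is the z of the fingertips in the tool frame, in m); z points along the fingers, y is the line along which they close (so a half turn about z gives the same grasp; the last joint's range is limited). The gripper opens to 85 mm and grips with 20 to 120 N. Pads are 22 mm wide; open, the fingers measure 114 mm over their backs; the gripper's body (76 mm by 85 mm) begins 54 mm behind the grasp point. The pads swing forward as they close: fully open they stand 13 mm farther back than shut.
Start: joints at [-1.356, 0.468, -0.012, 1.603, 0.006, 1.071, -0.056], TCP at [0.166, 0.629, 0.253] pointing down, gripper open.
Joint ranges: [-2.53, 2.53], [-0.31, 2.02], [-1.57, 1.55], [0.28, 2.44], [-1.29, 4.43], [0.15, 1.84], [-2.92, 2.92]. Speed limits (rad/s): [2.57, 2.57, 3.14, 3.14, 3.14, 3.14, 3.14].

### API

Orientations are given as a 3x3 rotation matrix whose columns are the frame's x, y, z axes.
In Python, from station import read_state, snapshot, get_calibration, finish_job, tips_ahead gives the robot as it stands.
- The arm moves only by the shell command python3 -m jog 'ROWS' [FORCE]. ROWS is JSON, one flat list of numbers, 7 for each row, row after row: the shift along the tool's x, y, z as a fraction of full scale, then the turn, a rotation vector about the tool's x, y, z as a fraction of full scale, then the closure, from 0 (fully open) to 1 (shut). A call has 1 to 20 rows; each row is the pose to reach, as a shift and turn from the pose commanded when the call began, along the tool's axes at that moment, turning the shorter way round; what a row does not reach only later rows make up. Full scale, the value 1, is 0.2 m for a shift and pi rad for a turn. A row lasts 1/8 s, in which the tool goes at most 62.5 mm and 10.7 degrees, less where a joint would pass 70% of its speed; a pose out of reach is approached as far as the arm can. A call with a number of a shift or a turn outside -1 to 1 is refused whole. A call with a gripper value outside its range is refused whole. The fingers move at their own pace and stop on an object; FORCE is the grip in N (left out, the last holds). Time passes only in rows, so rows that repeat a pose let the fingers close. It gives the time, the measured TCP pose, the force, the opening and the grip force at its end, in the units of the state.
- read_state(): the state, without advancing time (a new reading comes with each control period).
- snapshot(name): name is "scene" or "top" or "wrist"; returns the picture (480x640x3 uint8, blue, green, red); there is no depth.
- get_calibration(name): a dict with "vertical_fov" (degrees; the focal length in pixels is half the picture's height over the tangent of half this angle, whatever the lens; pixels are square), "cx", "cy" (the principal point, pixels), "pose" (4x4, takes a point from camera to world coordinates); the wrist camera has in their place "tool_from_camera" (4x4, takes a point from camera to tool coordinates, whose origin is the TCP and whose axes are the flange's). Camera axes: x right, y up, looking along -z (the intrinsics and any distortion apply to the point x, -y, -z); pixel columns grow to the right and rows downward; lengths in m; the calibration is good to about 2 mm. A picture is of the moment at which its call begins: read the wrist's pose just before it. get_calibration takes no time and is no camera call.
- finish_job(): hands the job in; it is judged then, once.
The state is a dict: "time_s": time; "joint_positions": joint angles; "qd": joint speeds; "effort": joint torques, N m; "eef_pos": TCP position; "ee_rot": TCP orientation; "ft_force": force on the tool from outside, world axes, zero at the start; "torque": the same for the moment, N m; "opening": finger opening in m; "grip_force": force on a finger pad.
Only numpy, scipy, OpenCV 4.12 (cv2) and the standard library are available. Lean on these libraries where they do the work, as an engineer would, in place of code of your own. Each camera call takes 0.05 s, during which the arm holds its last target. There are 200 camera calls.

### The job

Set up the wire feed: on the tall spindle put the hubbed flange first (hub upward), then the wire spool, then the clamp cap on top; on the short spindle put the spacer sleeve first, then the grooved guide roller on it. Lower each part down its post until it sits flat on what is below it, without dropping it, and let go. Leave the screwdriver, the bin and the air cylinder where they are.

Things in the scene. Friction and masses are not known exactly. Their poses are not given: they have to be found in the camera images.
- tall_seat (a point): Tall spindle: a fixed steel stand with a square base plate 84 x 84 x 10 mm and, at its centre, a vertical steel post 10 mm in diameter rising 58 mm above the plate's top, its last 6 mm tapered. This point is on the post's axis at the plate's top face (10 mm above the bench), z up; it is the seat of the first part. Either spindle may be the left or the right one.
- short_seat (a point): Short spindle: a fixed steel stand with a round base 80 mm in diameter, 10 mm thick and, at its centre, a vertical steel post 10 mm in diameter rising 36 mm above the base's top, its last 6 mm tapered. This point is on the post's axis at the base's top face (10 mm above the bench), z up; it is the seat of the first part.
- flange: Hubbed backing flange, aluminium: a disc 66 mm in diameter, 6 mm thick, with a round hub 40 mm in diameter on top, 20 mm high overall; 20 mm bore right through. Grip it by the hub (6 to 20 mm above its underside). Loose; at the start it stands upright on the bench. Origin: centre of its underside; z up along its axis.
- spool: Wire spool: two white plastic flanges 58 mm in diameter, 4 mm thick, with a 42 mm copper-wire winding between, 26 mm high overall; 20 mm bore right through; the same either way up. Loose; at the start it stands upright on the bench. Origin: centre of its underside; z up along its axis.
- cap: Clamp cap: a black plastic ribbed round knob 38 mm in diameter (41 mm over the ribs, which are only for looks), 28 mm high, closed on top; from below a blind bore 20 mm in diameter, 17 mm deep. Loose; at the start it stands upright on the bench. Origin: centre of its underside; z up along its axis.
- spacer: Spacer sleeve: a plain steel tube 32 mm in diameter, 18 mm high, the smallest part; 20 mm bore right through. Loose; at the start it stands upright on the bench. Origin: centre of its underside; z up along its axis.
- roller: Guide roller: an aluminium roller 44 mm in diameter, 22 mm high, with a groove 6 mm wide and 4 mm deep round its middle; 20 mm bore right through; the same either way up. Loose; at the start it stands upright on the bench. Origin: centre of its underside; z up along its axis.
- screwdriver: Screwdriver 170 mm long lying on the bench, to be left alone. Origin: its middle, on the underside; its own x runs along it.
- bin: Small open blue plastic bin 90 x 120 x 45 mm standing on the bench, to be left alone. Origin: centre of its underside.
- cylinder: Compact air cylinder, a square aluminium body 30 x 90 x 30 mm with a steel rod sticking out 35 mm at its own +y end, lying on the bench, to be left alone. Origin: under the centre of the square body.
Things that resemble listed ones, but are neither listed nor needed, are in the scene too. Leave any pink or turquoise look-alike of the roller alone.

How it is judged:
By the outcome, as a careful person would: the job done as asked, in the order asked, and still so for the second after the job is handed in, with the robot touching nothing.
It also fails if it takes over 120 s, if anything falls off the work surface, if the arm or the gripper's body presses on something with over 40 N, if the wrist force passes 120 N, or if a joint passes its speed limit or range.

## Working session

There is one attempt and no reset: what is moved stays moved. The work goes in short steps, Python scripts to look and compute and a shell command to move; the robot and the scene stay as the last step left them, time stands still between calls to the robot, and variables do not carry over. Pictures are saved under pics/ and viewed, at most 16 in all, crops included, and the job is handed in when it is done.

```bash
mkdir -p pics; ls
python3 - <<'E'
from station import *
import cv2, numpy as np
np.set_printoptions(precision=4,suppress=True)
print(tips_ahead if not callable(tips_ahead) else tips_ahead())
s=read_state(); print(s['time_s'],s['eef_pos'],s['ee_rot'],s['opening'])
for n in ['scene','top','wrist']:
    c=get_calibration(n); print(n,c)
    cv2.imwrite(f'pics/{n}0.png',snapshot(n))
E
```

```text
pics
0.022
0.0 [0.1657 0.628  0.2523] [[-0.9669  0.2551 -0.0003]
 [ 0.2551  0.9669 -0.0018]
 [-0.0001 -0.0018 -1.    ]] 0.08525480796875094
scene {'vertical_fov': 42.04187212562077, 'cx': 326.41028104939613, 'cy': 243.0402624238002, 'pose': array([[-0.6216, -0.6048,  0.4978,  1.0789],
       [ 0.7832, -0.492 ,  0.3803,  0.4274],
       [ 0.0149,  0.6262,  0.7795,  0.9079],
       [ 0.    ,  0.    ,  0.    ,  1.    ]])}
top {'vertical_fov': 54.7400463364262, 'cx': 323.548268011279, 'cy': 235.20568611102112, 'pose': array([[-0.0248,  0.9852, -0.1698,  0.3776],
       [-0.9996, -0.0225,  0.0157,  0.0133],
       [ 0.0116,  0.1702,  0.9853,  1.0433],
       [ 0.    ,  0.    ,  0.    ,  1.    ]])}
wrist {'vertical_fov': 62.418622600663724, 'cx': 320.0434319870426, 'cy': 239.959086467304, 'tool_from_camera': array([[-0.0005,  0.965 ,  0.2622,  0.0662],
       [ 1.    ,  0.0001,  0.0016, -0.0005],
       [ 0.0016,  0.2622, -0.965 , -0.1202],
       [ 0.    ,  0.    ,  0.    ,  1.    ]])}
```

View pics/top0.png

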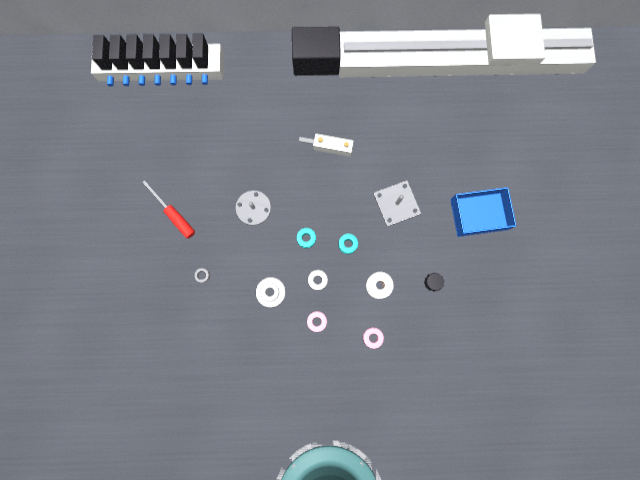

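View pics/scene0.png

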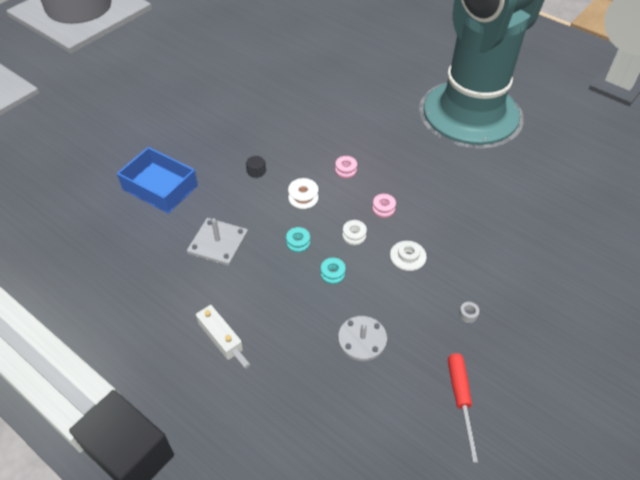

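The top view shows the short spindle at (252,207), the tall spindle at (398,203), the spacer at (202,275) and the flange at (270,292). The real roller (white) is at (318,280), the spool at (380,285) and the cap at (435,282). The pink and turquoise look-alikes are nearby. The scene view agrees.

```bash
cat > h.py <<'E'
import cv2, numpy as np
from station import *
np.set_printoptions(precision=4,suppress=True)
def cam(n,s=None):
    c=get_calibration(n); f=240/np.tan(np.radians(c['vertical_fov']/2))
    if n=='wrist':
        T=np.eye(4); T[:3,:3]=s['ee_rot']; T[:3,3]=s['eef_pos']; P=T@c['tool_from_camera']
    else: P=c['pose']
    return f,c['cx'],c['cy'],P
def cast(C,uv,z):
    f,cx,cy,P=C; d=P[:3,:3]@np.array([(uv[0]-cx)/f,-(uv[1]-cy)/f,-1]); o=P[:3,3]
    return o+d*(z-o[2])/d[2]
def proj(C,p):
    f,cx,cy,P=C; q=P[:3,:3].T@(np.asarray(p)-P[:3,3]); return np.array([cx+f*q[0]/-q[2],cy-f*q[1]/-q[2]])
def blob(mask,uv,r):
    m=np.zeros_like(mask); cv2.circle(m,tuple(int(v) for v in uv),r,255,-1); m&=mask
    cs,_=cv2.findContours(m,cv2.RETR_EXTERNAL,cv2.CHAIN_APPROX_NONE)
    c=cv2.convexHull(max(cs,key=cv2.contourArea)); M=cv2.moments(c)
    return np.array([M['m10']/M['m00'],M['m01']/M['m00']]),c
E
python3 - <<'E'
from h import *
obs={'top':dict(short=(252,207),tall=(398,203),spacer=(202,275),flange=(270,292),roller=(318,280),spool=(380,285),cap=(435,282)),
'scene':dict(short=(362,338),tall=(218,241),spacer=(470,312),flange=(408,255),roller=(354,232),spool=(303,193),cap=(256,167))}
H=dict(short=.008,tall=.008,spacer=.009,flange=.006,roller=.011,spool=.013,cap=.014)
R=dict(short=24,tall=30,spacer=12,flange=20,roller=15,spool=20,cap=14)
for n in obs:
    im=cv2.imread(f'pics/{n}0.png'); g=cv2.cvtColor(im,cv2.COLOR_BGR2GRAY)
    b=int(np.median(g)); print(n,'bench',b); C=cam(n)
    for k,uv in obs[n].items():
        m=((g<b-25) if k=='cap' else (g>b+35)).astype(np.uint8)*255
        c,h=blob(m,uv,R[k]); p=cast(C,c,H[k])
        print(k,c,p[:2],'size mm',np.array(cv2.minAreaRect(h)[1])*np.linalg.norm(C[3][:3,3]-p)/C[0]*1000, 'reach',np.hypot(*p[:2]))
E
python3 -m jog '[0,0,0,0,0,-0.041,0.3, 0,0,0,0,0,-0.082,0.3, 0,0,0,0,0,-0.082,0.3, 0,0,0,0,0,-0.082,0.3]' 30
python3 -c "
from station import *
print(tips_ahead, read_state()['opening'])"
```

```text
top bench 124
short [252.7218 207.1617] [0.6248 0.1571] size mm [78.7723 78.7723] reach 0.6442430541140123
tall [396.7692 202.8083] [ 0.6278 -0.1733] size mm [87.0586 85.3261] reach 0.6512584810876382
spacer [200.9313 274.8693] [0.4726 0.2717] size mm [30.2377 33.0375] reach 0.5451598043090008
flange [270.0135 291.8353] [0.4315 0.1188] size mm [67.5622 63.058 ] reach 0.4475865100798629
roller [317.3317 279.2974] [0.4564 0.0131] size mm [44.6642 42.431 ] reach 0.45661631971768285
spool [379.4858 284.8878] [ 0.4406 -0.1244] size mm [60.6494 60.6494] reach 0.4578181556451753
cap [433.6993 281.8496] [ 0.4444 -0.2451] size mm [41.2858 43.5794] reach 0.5074630006200068
scene bench 114
short [362.3149 337.2497] [0.623  0.1583] size mm [71.8826 78.5694] reach 0.6428176433196793
tall [217.1423 240.158 ] [ 0.6264 -0.1727] size mm [94.3462 75.9035] reach 0.6497253170959973
spacer [469.7747 309.8744] [0.465  0.2698] size mm [32.3769 28.6411] reach 0.5375872505259632
flange [407.8704 255.082 ] [0.431  0.1206] size mm [55.3401 66.4082] reach 0.44756621413594416
roller [354.0481 231.6022] [0.452  0.0129] size mm [46.8402 44.9666] reach 0.45214661722104144
spool [302.9173 192.7862] [ 0.4374 -0.1237] size mm [61.1168 59.1453] reach 0.4545052720455083
cap [255.424  166.5726] [ 0.443  -0.2445] size mm [43.2553 39.1357] reach 0.5059520046715426
time_s: 0.65
eef_pos: [0.1658, 0.6284, 0.2531]
ee_rot: [[-1.0, 0.003, -0.0], [0.003, 1.0, -0.0], [0.0, -0.0, -1.0]]
ft_force: [0.2, -1.0, -1.2]
opening: 0.0595
grip_force: 0.0
0.022 0.05948772122783883
```

```bash
python3 -m jog '[-0.75,-0.9,0,0,0,0,0.3,-0.75,-0.9,0,0,0,0,0.3,-0.75,-0.9,0,0,0,0,0.3,-0.75,-0.9,0,0,0,0,0.3]'
python3 -m jog '[-0.77,-0.9,0.5,0,0,0,0.3,-0.77,-0.9,0.5,0,0,0,0.3,-0.77,-0.9,0.5,0,0,0,0.3,-0.77,-0.9,0.5,0,0,0,0.3,-0.77,-0.9,0.5,0,0,0,0.3,-0.77,-0.9,0.5,0,0,0,0.3,-0.77,-0.9,0.5,0,0,0,0.3]'
python3 - <<'E'
from h import *
s=read_state(); im=snapshot('wrist'); cv2.imwrite('pics/w1.png',im); print(s['eef_pos'],s['qd'])
C=cam('wrist',s); print(proj(C,[.470,.271,.009]))
E
```

```text
time_s: 1.15
eef_pos: [0.3176, 0.4461, 0.2535]
ee_rot: [[-1.0, 0.004, 0.001], [0.004, 1.0, -0.0], [-0.001, -0.0, -1.0]]
ft_force: [1.4, 1.0, 0.9]
opening: 0.0596
grip_force: 0.0
time_s: 2.02
eef_pos: [0.4689, 0.2704, 0.1539]
ee_rot: [[-1.0, -0.002, 0.0], [-0.002, 1.0, 0.001], [-0.0, 0.001, -1.0]]
ft_force: [0.7, -0.1, 0.8]
opening: 0.06
grip_force: 0.0
[0.4689 0.2704 0.1539] [-0.0055 -0.0045 -0.0011  0.0009  0.0035  0.0011  0.0049]
[322.0143 233.6036]
```

View pics/w1.png

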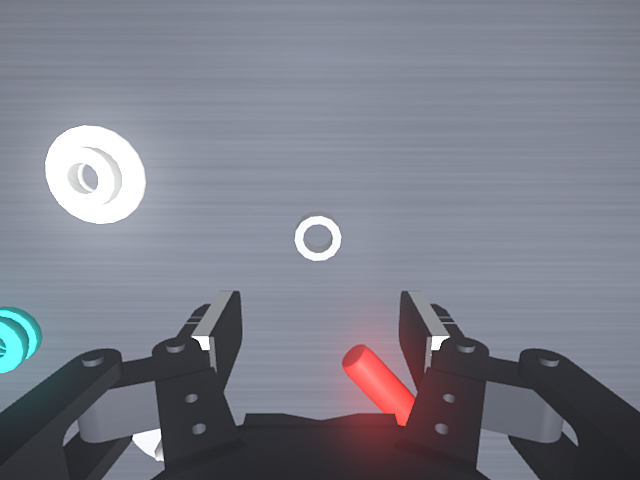

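The wrist view shows the spacer ring at (318,238), clear of the screwdriver handle, with the fingertips at about row 291. From their spacing they are roughly 18 mm ahead of the TCP at 60 mm opening.

```bash
cat >> h.py <<'E'
def look(name,uv,r,zs,lo=200,save=None,dark=False):
    """wrist picture: blob near uv, cast on heights zs, offset from TCP in tool axes/0.2"""
    s=read_state(); im=snapshot('wrist'); C=cam('wrist',s)
    if save: cv2.imwrite(save,im)
    g=cv2.cvtColor(im,cv2.COLOR_BGR2GRAY); m=((g<lo) if dark else (g>lo)).astype(np.uint8)*255
    c,h=blob(m,uv,r)
    for z in zs:
        p=cast(C,c,z); d=np.array(s['ee_rot']).T@(p-s['eef_pos'])
        print(name,c,'size',np.array(cv2.minAreaRect(h)[1]),'z',z,'p',p,'tool shift/0.2',d/.2)
    return s,im,C
E
python3 - <<'E'
from h import *
s,im,C=look('spacer',(318,238),35,[0.012,.018])
d=np.linalg.norm(C[3][:3,3]-[.47,.27,.018]); print('32mm px',C[0]*.032/d)
E
```

```text
spacer [317.4859 237.9812] size [44. 45.] z 0.012 p [0.4724 0.2679 0.012 ] tool shift/0.2 [-0.0168 -0.0136  0.7098]
spacer [317.4859 237.9812] size [44. 45.] z 0.018 p [0.4708 0.2679 0.018 ] tool shift/0.2 [-0.0089 -0.0133  0.6798]
32mm px 47.8592930940398
```

```bash
python3 -m jog '[-0.011,-0.014,0.3,0,0,0,0.3,-0.011,-0.014,0.55,0,0,0,0.35,-0.011,-0.014,0.64,0,0,0,0.4,-0.011,-0.014,0.64,0,0,0,0.4,-0.011,-0.014,0.65,0,0,0,0.4,-0.011,-0.014,0.65,0,0,0,0.7,-0.011,-0.014,0.65,0,0,0,0.8,-0.011,-0.014,0.65,0,0,0,0.8,-0.011,-0.014,0.65,0,0,0,0.8]' 40
```

```text
time_s: 3.25
eef_pos: [0.4729, 0.2664, 0.0252]
ee_rot: [[-1.0, 0.0, 0.002], [0.0, 1.0, 0.002], [-0.002, 0.002, -1.0]]
ft_force: [-1.4, -0.5, 6.4]
opening: 0.0304
grip_force: 39.2
```

```bash
python3 -m jog '[0,0,-0.1,0,0,0,0.8,0,0,-0.35,0,0,0,0.8,0,0,-0.6,0,0,0,0.8,-0.2,-0.15,-0.725,0,0,0,0.8,-0.4,-0.3,-0.725,0,0,0,0.8,-0.6,-0.43,-0.725,0,0,0,0.8,-0.755,-0.54,-0.725,0,0,0,0.8,-0.755,-0.54,-0.725,0,0,0,0.8,-0.755,-0.54,-0.725,0,0,0,0.8,-0.755,-0.54,-0.725,0,0,0,0.8]'
python3 - <<'E'
from h import *
s=read_state(); im=snapshot('wrist'); cv2.imwrite('pics/w2.png',im); print(s['eef_pos'],s['opening'])
C=cam('wrist',s); print(proj(C,[.624,.158,.046]),proj(C,[.624,.158,.01]))
E
```

```text
time_s: 4.5
eef_pos: [0.6219, 0.159, 0.1686]
ee_rot: [[-1.0, -0.002, -0.0], [-0.002, 1.0, 0.001], [0.0, 0.001, -1.0]]
ft_force: [-0.0, -0.2, 0.3]
opening: 0.0298
grip_force: 39.9
[0.6219 0.159  0.1686] 0.02976483203519092
[319.7785 243.9218] [319.8522 230.4486]
```

View pics/w2.png

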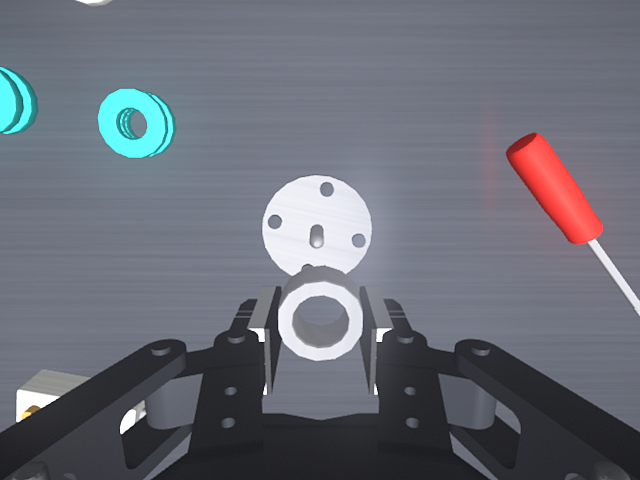

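The post tip is at (317,243) and the base disc centre near (317,228). The held sleeve's top ring is centred near (320,320).

```bash
cat >> h.py <<'E'
def held(C,s,uv,zt):
    """pixel of held part's point at tool height zt -> tool coords"""
    f,cx,cy,P=C; R=np.array(s['ee_rot']); Pc=np.linalg.inv(np.block([[R,np.array(s['eef_pos'])[:,None]],[0,0,0,1]]))@P
    return cast((f,cx,cy,Pc),uv,zt)
E
python3 - <<'E'
from h import *
s=read_state(); C=cam('wrist',s); im=cv2.imread('pics/w2.png'); g=cv2.cvtColor(im,cv2.COLOR_BGR2GRAY)
for lo in (190,210,225):
    m=(g>lo).astype(np.uint8)*255; m[:270]=0; m[:,:278]=0;m[:,364:]=0; m[365:]=0
    n,l,st,ce=cv2.connectedComponentsWithStats(m); i=1+np.argmax(st[1:,4]); cs,_=cv2.findContours((l==i).astype(np.uint8),cv2.RETR_EXTERNAL,cv2.CHAIN_APPROX_NONE)
    e=cv2.fitEllipse(cv2.convexHull(max(cs,key=cv2.contourArea))); print(lo,e, held(C,s,e[0],.0072), 32*0+e[1][0])
    m=(g>lo).astype(np.uint8)*255
    c,h=blob(m[:262]if 0 else m,(317,228),60); 
m=(g>170).astype(np.uint8)*255; m[265:]=0
c,h=blob(m,(317,228),58); e=cv2.fitEllipse(h); print('base',e,cast(C,e[0],.010),cast(C,(317,243),.044))
cv2.imwrite('pics/w2c.png',cv2.resize(im[160:370,220:420],None,fx=3,fy=2.8,interpolation=cv2.INTER_CUBIC))
E
```

```text
190 ((319.9876403808594, 320.6116027832031), (78.9356918334961, 85.93738555908203), 88.58843994140625) [ 0.0023 -0.0008  0.0072] 78.9356918334961
210 ((320.0872802734375, 320.7081298828125), (78.31867218017578, 85.4600830078125), 87.94816589355469) [ 0.0023 -0.0007  0.0072] 78.31867218017578
225 ((319.94439697265625, 320.6411437988281), (77.91351318359375, 84.79623413085938), 88.872802734375) [ 0.0023 -0.0008  0.0072] 77.91351318359375
base ((316.57421875, 227.98602294921875), (106.23507690429688, 109.85948944091797), 91.92962646484375) [0.6223 0.1555 0.01  ] [0.6241 0.1561 0.044 ]
```

View pics/w2c.png

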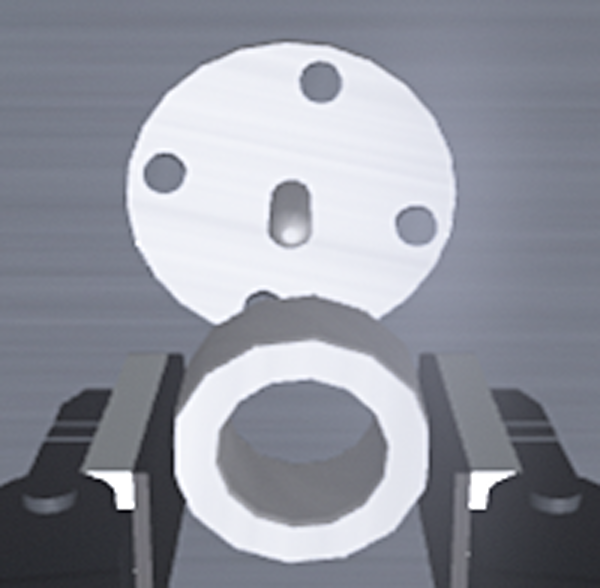

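The crop confirms the post tip at about (317,241). The held ring's offset from the TCP is small, about (+2,-1) mm.

```bash
python3 -m jog '[-0.017,-0.011,0.1,0,0,0,0.8,-0.017,-0.011,0.3,0,0,0,0.8,-0.017,-0.011,0.45,0,0,0,0.8,-0.017,-0.011,0.55,0,0,0,0.8,-0.017,-0.011,0.62,0,0,0,0.8,-0.017,-0.011,0.64,0,0,0,0.8,-0.017,-0.011,0.64,0,0,0,0.8,-0.017,-0.011,0.64,0,0,0,0.8]'
python3 -m jog '[0,0,0.01,0,0,0,0.8,0,0,0.015,0,0,0,0.8,0,0,0.02,0,0,0,0.8,0,0,0.025,0,0,0,0.8,0,0,0.025,0,0,0,0.8]'
```

```text
time_s: 5.55
eef_pos: [0.627, 0.1556, 0.0414]
ee_rot: [[-1.0, 0.0, 0.002], [0.0, 1.0, 0.001], [-0.002, 0.001, -1.0]]
ft_force: [-0.3, 0.3, -0.1]
opening: 0.0295
grip_force: 39.9
time_s: 6.18
eef_pos: [0.6262, 0.1554, 0.0353]
ee_rot: [[-1.0, 0.0, 0.0], [0.0, 1.0, 0.0], [-0.0, 0.0, -1.0]]
ft_force: [0.2, 0.9, -0.9]
opening: 0.0301
grip_force: 39.9
```

```bash
python3 -m jog '[0,0,0.005,0,0,0,0.8,0,0,0.005,0,0,0,0.8]'; python3 -m jog '[0,0,0.005,0,0,0,0.8,0,0,0.005,0,0,0,0.8]'
```

```text
time_s: 6.42
eef_pos: [0.6263, 0.1554, 0.0352]
ee_rot: [[-1.0, 0.0, -0.0], [0.0, 1.0, 0.0], [0.0, 0.0, -1.0]]
ft_force: [-2.9, -0.2, 6.7]
opening: 0.0301
grip_force: 40.5
time_s: 6.68
eef_pos: [0.6263, 0.1554, 0.0352]
ee_rot: [[-1.0, 0.0, -0.0], [0.0, 1.0, 0.0], [0.0, 0.0, -1.0]]
ft_force: [-5.0, -1.0, 12.8]
opening: 0.0299
grip_force: 41.1
```

```bash
python3 -m jog '[0,0,-0.01,0,0,0,0.8,0,0,-0.01,0,0,0,0.55,0,0,-0.01,0,0,0,0.3,0,0,-0.01,0,0,0,0.3,0,0,-0.01,0,0,0,0.3,0,0,-0.1,0,0,0,0.3,0,0,-0.35,0,0,0,0.3,0,0,-0.6,0,0,0,0.3,0.2,-0.17,-0.6,0,0,0,0.3,0.4,-0.34,-0.6,0,0,0,0.3,0.6,-0.5,-0.6,0,0,0,0.3,0.8,-0.66,-0.6,0,0,0,0.3,0.86,-0.71,-0.6,0,0,0,0.3,0.86,-0.71,-0.6,0,0,0,0.3,0.86,-0.71,-0.6,0,0,0,0.3]'
python3 - <<'E'
from h import *
C=cam('wrist',read_state()); uv=proj(C,[.454,.013,.015]); print(uv)
s,im,C=look('roller',uv,55,[.016,.022],save='pics/w3.png')
E
```

```text
time_s: 8.55
eef_pos: [0.4559, 0.0145, 0.154]
ee_rot: [[-1.0, -0.001, 0.002], [-0.001, 1.0, 0.001], [-0.002, 0.001, -1.0]]
ft_force: [0.3, -0.6, -0.3]
opening: 0.0602
grip_force: 0.0
[319.1277 231.1124]
roller [317.468  233.8683] size [62.1627 63.5043] z 0.016 p [0.4557 0.0119 0.016 ] tool shift/0.2 [ 0.0028 -0.0134  0.6898]
roller [317.468  233.8683] size [62.1627 63.5043] z 0.022 p [0.4541 0.0119 0.022 ] tool shift/0.2 [ 0.0104 -0.0132  0.6597]
```

View pics/w3.png

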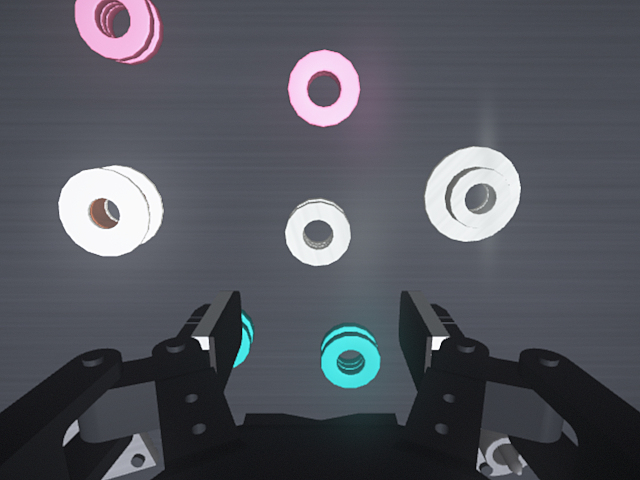

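Roller top ring at (317,234). The turquoise look-alikes are about 100 mm away, clear of the fingers.

```bash
python3 -m jog '[0.005,-0.0135,0.3,0,0,0,0.3,0.005,-0.0135,0.55,0,0,0,0.3,0.005,-0.0135,0.63,0,0,0,0.3,0.005,-0.0135,0.635,0,0,0,0.3,0.005,-0.0135,0.635,0,0,0,0.3,0.005,-0.0135,0.635,0,0,0,0.5,0.005,-0.0135,0.635,0,0,0,0.7,0.005,-0.0135,0.635,0,0,0,0.7,0.005,-0.0135,0.635,0,0,0,0.7]' 40
python3 -m jog '[0,0,-0.1,0,0,0,0.7,0,0,-0.35,0,0,0,0.7,0,0,-0.6,0,0,0,0.7,-0.2,0.17,-0.72,0,0,0,0.7,-0.4,0.34,-0.72,0,0,0,0.7,-0.6,0.5,-0.72,0,0,0,0.7,-0.8,0.66,-0.72,0,0,0,0.7,-0.85,0.715,-0.72,0,0,0,0.7,-0.85,0.715,-0.72,0,0,0,0.7,-0.85,0.715,-0.72,0,0,0,0.7]'
python3 - <<'E'
from h import *
s=read_state(); im=snapshot('wrist'); cv2.imwrite('pics/w4.png',im); print(s['eef_pos'],s['opening'])
C=cam('wrist',s); print(proj(C,[.6235,.156,.046]),proj(C,[.6235,.156,.028]))
E
```

```text
time_s: 9.72
eef_pos: [0.4545, 0.011, 0.0282]
ee_rot: [[-1.0, 0.0, 0.003], [0.0, 1.0, 0.001], [-0.003, 0.001, -1.0]]
ft_force: [-1.4, 0.3, 9.6]
opening: 0.0417
grip_force: 39.4
time_s: 10.98
eef_pos: [0.6222, 0.1521, 0.1705]
ee_rot: [[-1.0, 0.002, -0.001], [0.002, 1.0, -0.001], [0.001, -0.001, -1.0]]
ft_force: [0.1, -0.5, -0.0]
opening: 0.0421
grip_force: 40.9
[0.6222 0.1521 0.1705] 0.04206779510762468
[327.6927 241.9288] [327.2669 234.9419]
```

View pics/w4.png

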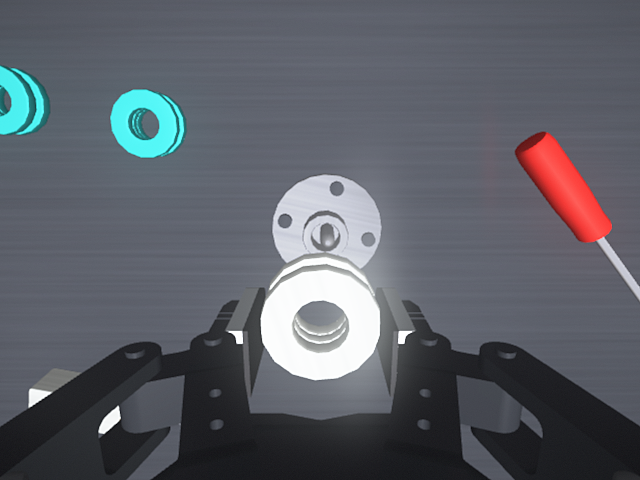

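Post tip at (328,243) with the spacer ring on it at about (325,233). The held roller's top is centred at (320,321).

```bash
python3 -m jog '[-0.0115,0.0195,0.1,0,0,0,0.7,-0.0115,0.0195,0.25,0,0,0,0.7,-0.0115,0.0195,0.38,0,0,0,0.7,-0.0115,0.0195,0.47,0,0,0,0.7,-0.0115,0.0195,0.53,0,0,0,0.7,-0.0115,0.0195,0.545,0,0,0,0.7,-0.0115,0.0195,0.545,0,0,0,0.7]'
python3 -m jog '[0,0,0.01,0,0,0,0.7,0,0,0.015,0,0,0,0.7,0,0,0.02,0,0,0,0.7,0,0,0.025,0,0,0,0.7,0,0,0.025,0,0,0,0.7]'
python3 -m jog '[0,0,0.005,0,0,0,0.7,0,0,0.005,0,0,0,0.7]'
```

```text
time_s: 11.9
eef_pos: [0.6259, 0.1576, 0.0617]
ee_rot: [[-1.0, 0.0, 0.001], [0.0, 1.0, 0.0], [-0.001, 0.0, -1.0]]
ft_force: [1.9, 0.3, 0.0]
opening: 0.042
grip_force: 40.9
time_s: 12.52
eef_pos: [0.6256, 0.1576, 0.0565]
ee_rot: [[-1.0, 0.0, 0.0], [0.0, 1.0, 0.0], [-0.0, 0.0, -1.0]]
ft_force: [-1.8, 0.4, 0.7]
opening: 0.0421
grip_force: 41.1
time_s: 12.78
eef_pos: [0.6258, 0.1577, 0.0564]
ee_rot: [[-1.0, 0.0, 0.0], [0.0, 1.0, 0.0], [-0.0, 0.0, -1.0]]
ft_force: [-2.4, -0.6, 7.0]
opening: 0.0425
grip_force: 41.8
```

```bash
python3 -m jog '[0,0,-0.006,0,0,0,0.7,0,0,-0.006,0,0,0,0.45,0,0,-0.006,0,0,0,0.25,0,0,-0.006,0,0,0,0.25,0,0,-0.006,0,0,0,0.25,0,0,-0.1,0,0,0,0.25,0,0,-0.3,0,0,0,0.25,0,0,-0.5,0,0,0,0.25,0.25,-0.05,-0.5,0,0,0,0.25,0.5,-0.1,-0.5,0,0,0,0.25,0.75,-0.15,-0.5,0,0,0,0.25,0.96,-0.19,-0.5,0,0,0,0.25,0.96,-0.19,-0.5,0,0,0,0.25,0.96,-0.19,-0.5,0,0,0,0.25]'
python3 - <<'E'
from h import *
C=cam('wrist',read_state()); uv=proj(C,[.4315,.119,.006]); print(uv)
s,im,C=look('flange',uv,70,[.005],lo=150,save='pics/w5.png')
t,top,C2=0,snapshot('top'),cam('top')
cv2.imwrite('pics/v5.png',np.hstack([cv2.resize(im[130:350,200:440],None,fx=1.7,fy=1.7),cv2.resize(top[160:260,200:300],(374,374))]))
E
```

```text
time_s: 14.52
eef_pos: [0.4349, 0.1201, 0.1566]
ee_rot: [[-1.0, 0.0, 0.003], [0.0, 1.0, 0.001], [-0.003, 0.001, -1.0]]
ft_force: [0.9, 0.4, -0.1]
opening: 0.0641
grip_force: 0.0
[319.6131 224.7714]
flange [321.0925 226.4635] size [128.742  139.0107] z 0.005 p [0.433 0.12  0.005] tool shift/0.2 [ 0.0123 -0.0012  0.758 ]
```

View pics/v5.png

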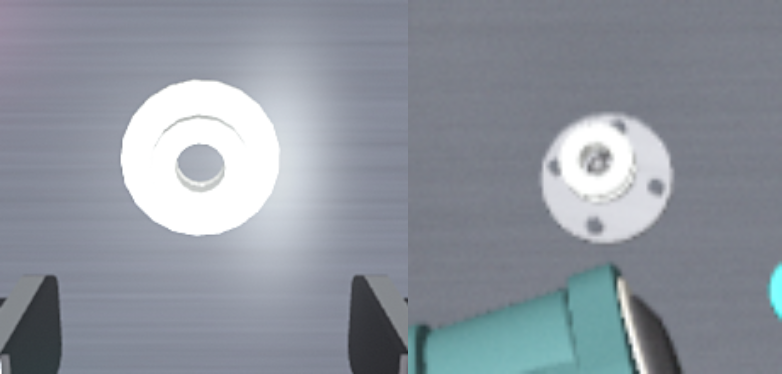

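The flange disc is at wrist pixel (317.6,222.4), with its bore at about (317.6,226). Glow fooled the threshold, so I use the crop's edges. The roller sits on the short spindle stack.

Run:
```python
from h import *
s=read_state(); C=cam('wrist',s); im=cv2.imread('pics/w5.png'); g=cv2.cvtColor(im,cv2.COLOR_BGR2GRAY)
for lo in (225,240):
    c,h=blob((g>lo).astype(np.uint8)*255,(318,222),58); print(lo,c,cv2.minAreaRect(h)[1],cast(C,c,.006))
print(cast(C,(317.6,222.4),.006),cast(C,(317.6,226.5),.02),s['eef_pos'])
```

```text
225 [317.4912 222.345 ] (91.92387390136719, 91.21676635742188) [0.4296 0.1174 0.006 ]
240 [317.4074 222.2706] (90.0, 92.0) [0.4295 0.1173 0.006 ]
[0.4296 0.1174 0.006 ] [0.4292 0.1175 0.02  ] [0.4351 0.12   0.156 ]
```

```bash
python3 -m jog '[0.025,-0.01,0.3,0,0,0,0.25,0.025,-0.01,0.5,0,0,0,0.25,0.025,-0.01,0.6,0,0,0,0.25,0.025,-0.01,0.615,0,0,0,0.25,0.025,-0.01,0.615,0,0,0,0.25]' 50
python3 -m jog '[0,0,0,0,0,0,0.4,0,0,0,0,0,0,0.5,0,0,0,0,0,0,0.7,0,0,0,0,0,0,0.7,0,0,0,0,0,0,0.7]'
```

```text
time_s: 15.25
eef_pos: [0.4294, 0.1178, 0.0325]
ee_rot: [[-1.0, 0.0, 0.001], [0.0, 1.0, 0.0], [-0.001, 0.0, -1.0]]
ft_force: [-0.6, 0.5, 0.6]
opening: 0.0642
grip_force: 0.0
time_s: 15.88
eef_pos: [0.4291, 0.1179, 0.0335]
ee_rot: [[-1.0, 0.001, 0.002], [0.001, 1.0, 0.001], [-0.002, 0.001, -1.0]]
ft_force: [-1.4, 0.1, 10.4]
opening: 0.0371
grip_force: 48.9
```

```bash
python3 -m jog '[0,0,-0.1,0,0,0,0.7,0,0,-0.35,0,0,0,0.7,0,0,-0.6,0,0,0,0.7,-0.15,-0.17,-0.7,0,0,0,0.7,-0.32,-0.36,-0.7,0,0,0,0.7,-0.49,-0.54,-0.7,0,0,0,0.7,-0.65,-0.72,-0.7,0,0,0,0.7]'
python3 -m jog '[-0.15,-0.17,0,0,0,0,0.7,-0.32,-0.36,0,0,0,0,0.7,-0.49,-0.54,0,0,0,0,0.7,-0.65,-0.72,0,0,0,0,0.7,-0.65,-0.72,0,0,0,0,0.7,-0.65,-0.72,0,0,0,0,0.7]'
python3 - <<'E'
from h import *
s=read_state(); im=snapshot('wrist'); cv2.imwrite('pics/w6.png',im); print(s['eef_pos'],s['opening'])
C=cam('wrist',s); print(proj(C,[.627,-.173,.068]),proj(C,[.627,-.173,.01]))
g=cv2.cvtColor(im,cv2.COLOR_BGR2GRAY); c=proj(C,[.627,-.173,.01])
for lo in (170,190,210):
    q,h=blob((g>lo).astype(np.uint8)*255,c,90); r=cv2.minAreaRect(h); print(lo,r,cast(C,r[0],.01))
E
```

```text
time_s: 16.75
eef_pos: [0.5594, -0.0274, 0.1728]
ee_rot: [[-1.0, -0.0, 0.001], [-0.0, 1.0, 0.0], [-0.001, 0.0, -1.0]]
ft_force: [1.1, 1.7, 0.5]
opening: 0.0371
grip_force: 50.7
time_s: 17.5
eef_pos: [0.6878, -0.1698, 0.1718]
ee_rot: [[-1.0, 0.0, -0.001], [0.0, 1.0, 0.001], [0.001, 0.001, -1.0]]
ft_force: [-0.5, 0.9, -1.5]
opening: 0.0366
grip_force: 50.7
[ 0.6878 -0.1698  0.1718] 0.036645937408968474
[315.6    143.2351] [316.5669 141.1502]
170 ((316.3356018066406, 139.06167602539062), (124.41474151611328, 124.18065643310547), 69.44395446777344) [ 0.6256 -0.1732  0.01  ]
190 ((308.3271789550781, 193.87509155273438), (10.645295143127441, 62.434261322021484), 65.92449951171875) [ 0.6636 -0.179   0.01  ]
210 ((317.98822021484375, 230.15292358398438), (21.935199737548828, 1.9941091537475586), 4.398705005645752) [ 0.6903 -0.1721  0.01  ]
```

View pics/w6.png

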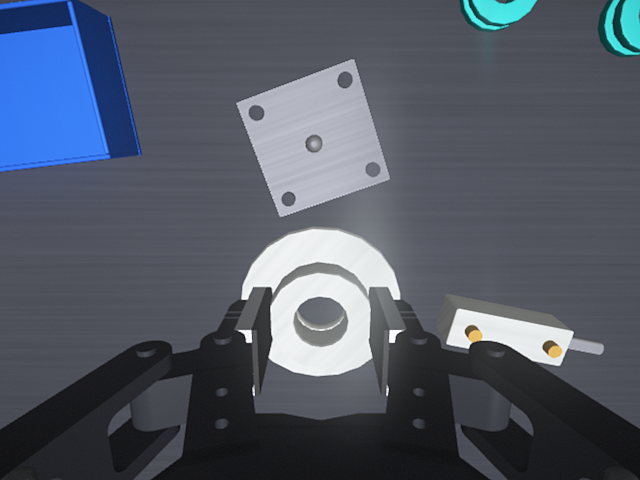

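The tall post tip is at (314,144), almost end-on, and its base is centred on (316,139). The held flange has its bore at (320,322), hub up. That puts the post at (0.6265,-0.1736).

```bash
python3 -m jog '[0.16,-0.01,0,0,0,0,0.7,0.314,-0.019,0,0,0,0,0.7,0.314,-0.019,0.05,0,0,0,0.7,0.314,-0.019,0.2,0,0,0,0.7,0.314,-0.019,0.35,0,0,0,0.7,0.314,-0.019,0.47,0,0,0,0.7,0.314,-0.019,0.57,0,0,0,0.7,0.314,-0.019,0.615,0,0,0,0.7,0.314,-0.019,0.615,0,0,0,0.7,0.314,-0.019,0.615,0,0,0,0.7]'
python3 -m jog '[0,0,0.01,0,0,0,0.7,0,0,0.015,0,0,0,0.7,0,0,0.02,0,0,0,0.7,0,0,0.025,0,0,0,0.7,0,0,0.025,0,0,0,0.7]'
python3 -m jog '[0,0,0.005,0,0,0,0.7,0,0,0.005,0,0,0,0.7]'
```

```text
time_s: 18.8
eef_pos: [0.6264, -0.1744, 0.0502]
ee_rot: [[-1.0, 0.0, 0.002], [0.0, 1.0, -0.0], [-0.002, -0.0, -1.0]]
ft_force: [0.5, -0.1, -0.9]
opening: 0.0368
grip_force: 50.7
time_s: 19.42
eef_pos: [0.6256, -0.1742, 0.0442]
ee_rot: [[-1.0, 0.0, -0.0], [0.0, 1.0, 0.0], [0.0, 0.0, -1.0]]
ft_force: [0.2, -0.0, -1.4]
opening: 0.0369
grip_force: 50.7
time_s: 19.68
eef_pos: [0.6257, -0.1742, 0.0437]
ee_rot: [[-1.0, 0.0, 0.0], [0.0, 1.0, 0.0], [-0.0, 0.0, -1.0]]
ft_force: [-1.0, 0.1, 2.9]
opening: 0.037
grip_force: 51.1
```

```bash
python3 -m jog '[0,0,0.004,0,0,0,0.7,0,0,0.004,0,0,0,0.7,0,0,-0.002,0,0,0,0.7,0,0,-0.002,0,0,0,0.45,0,0,-0.002,0,0,0,0.25,0,0,-0.002,0,0,0,0.25,0,0,-0.002,0,0,0,0.25,0,0,-0.1,0,0,0,0.25,0,0,-0.35,0,0,0,0.15,0,0,-0.56,0,0,0,0.1,0.25,0.07,-0.56,0,0,0,0.1,0.5,0.14,-0.56,0,0,0,0.1,0.75,0.2,-0.56,0,0,0,0.1,0.93,0.25,-0.56,0,0,0,0.1,0.93,0.25,-0.56,0,0,0,0.1,0.93,0.25,-0.56,0,0,0,0.1]'
python3 - <<'E'
from h import *
C=cam('wrist',read_state()); uv=proj(C,[.439,-.124,.024]); print(uv)
s,im,C=look('spool',uv,62,[.02,.026],lo=225,save='pics/w7.png')
top=snapshot('top')
cv2.imwrite('pics/v7.png',np.hstack([cv2.resize(im[130:350,200:440],None,fx=1.7,fy=1.7),cv2.resize(top[150:250,345:445],(374,374))]))
E
```

```text
time_s: 21.68
eef_pos: [0.4412, -0.1245, 0.1566]
ee_rot: [[-1.0, 0.0, 0.003], [0.0, 1.0, -0.0], [-0.003, -0.0, -1.0]]
ft_force: [1.2, -0.8, 0.1]
opening: 0.0769
grip_force: 0.0
[322.2683 232.8535]
spool [320.9413 231.4544] size [88. 86.] z 0.02 p [ 0.4391 -0.1249  0.02  ] tool shift/0.2 [ 0.0129 -0.0017  0.6829]
spool [320.9413 231.4544] size [88. 86.] z 0.026 p [ 0.4375 -0.1249  0.026 ] tool shift/0.2 [ 0.0203 -0.0018  0.6529]
```

View pics/v7.png

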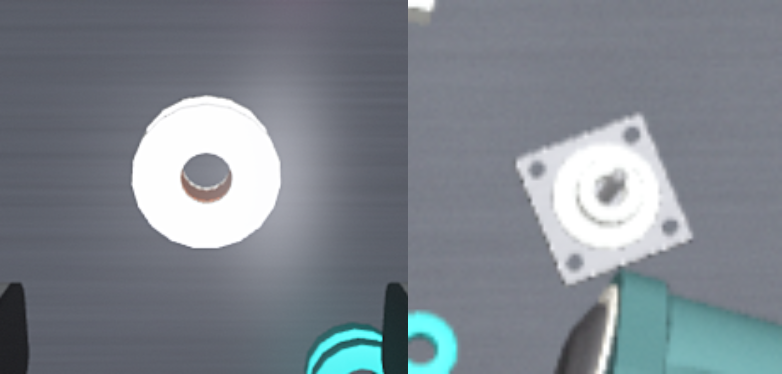

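The spool top face is at about (321,233). The flange sits centred on the tall base, hub up.

```bash
python3 -m jog '[0.012,-0.002,0.3,0,0,0,0.1,0.012,-0.002,0.5,0,0,0,0.1,0.012,-0.002,0.6,0,0,0,0.1,0.012,-0.002,0.65,0,0,0,0.1,0.012,-0.002,0.655,0,0,0,0.1,0.012,-0.002,0.655,0,0,0,0.1,0.012,-0.002,0.655,0,0,0,0.2]' 40
python3 - <<'E'
from h import *
print(read_state()['eef_pos'],read_state()['ft_force']); cv2.imwrite('pics/w8.png',snapshot('wrist'))
E
```

```text
time_s: 22.65
eef_pos: [0.438, -0.1246, 0.0251]
ee_rot: [[-1.0, 0.0, 0.002], [0.0, 1.0, -0.0], [-0.002, -0.0, -1.0]]
ft_force: [-0.0, 0.5, 0.5]
opening: 0.0686
grip_force: 0.0
[ 0.438  -0.1246  0.0251] [-0.0133  0.5172  0.547 ]
```

View pics/w8.png

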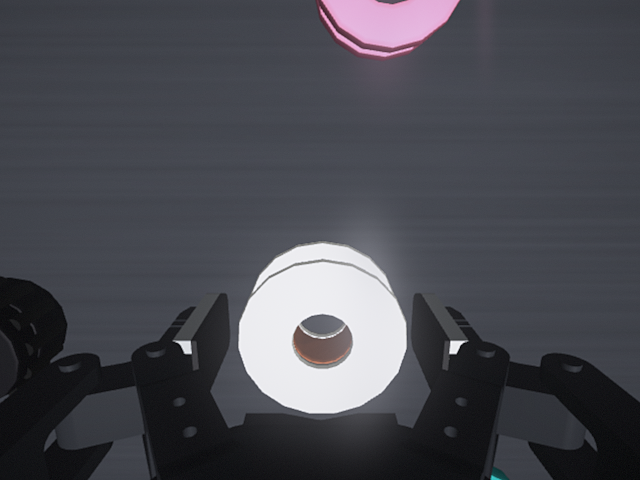

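The spool is centred between the pads at (322,337). The cap at the left edge is clear of the finger linkage.

```bash
python3 -m jog '[0,0,0.005,0,0,0,0.25,0,0,0.005,0,0,0,0.35,0,0,0.005,0,0,0,0.5,0,0,0.005,0,0,0,0.5,0,0,0.005,0,0,0,0.5]' 40
```

```text
time_s: 23.32
eef_pos: [0.4375, -0.1244, 0.0241]
ee_rot: [[-1.0, 0.001, 0.001], [0.001, 1.0, 0.0], [-0.001, 0.0, -1.0]]
ft_force: [-2.5, 1.3, 9.3]
opening: 0.0553
grip_force: 40.2
```

```bash
python3 -m jog '[0,0,-0.1,0,0,0,0.5,0,0,-0.35,0,0,0,0.5,0,0,-0.55,0,0,0,0.5,-0.2,-0.05,-0.65,0,0,0,0.5,-0.45,-0.12,-0.65,0,0,0,0.5,-0.7,-0.18,-0.65,0,0,0,0.5,-0.9,-0.235,-0.65,0,0,0,0.5,-0.9425,-0.247,-0.65,0,0,0,0.5,-0.9425,-0.247,-0.65,0,0,0,0.5,-0.9425,-0.247,-0.65,0,0,0,0.5]'
python3 - <<'E'
from h import *
s=read_state(); im=snapshot('wrist'); cv2.imwrite('pics/w9.png',im); C=cam('wrist',s); print(proj(C,[.6265,-.1736,.068]),held(C,s,(322,337),-.0019))
E
```

```text
time_s: 24.58
eef_pos: [0.6243, -0.1737, 0.153]
ee_rot: [[-1.0, 0.0, -0.002], [0.0, 1.0, 0.001], [0.002, 0.001, -1.0]]
ft_force: [-1.1, -0.0, -1.1]
opening: 0.0554
grip_force: 42.9
[321.6628 262.9352] [ 0.0009 -0.0001 -0.0019]
```

View pics/w9.png

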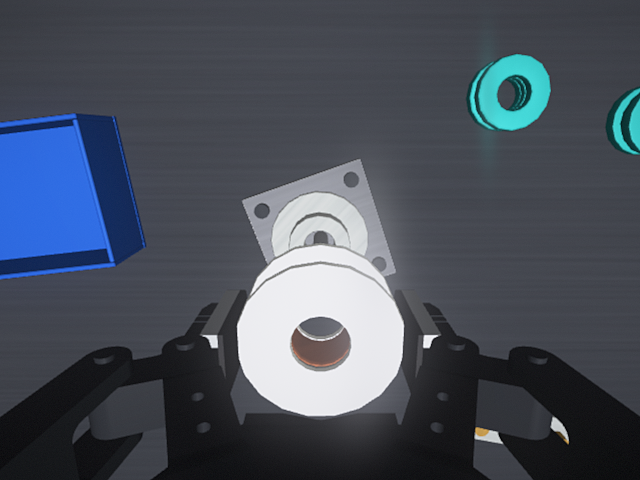

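The flange is centred on the tall base and the spool is held level with its bore at (321,342).

```bash
python3 -m jog '[-0.006,0,0.05,0,0,0,0.5,-0.006,0,0.15,0,0,0,0.5,-0.006,0,0.25,0,0,0,0.5,-0.006,0,0.35,0,0,0,0.5,-0.006,0,0.43,0,0,0,0.5,-0.006,0,0.47,0,0,0,0.5,-0.006,0,0.47,0,0,0,0.5,-0.006,0,0.47,0,0,0,0.5]'
python3 -m jog '[0,0,0.01,0,0,0,0.5,0,0,0.015,0,0,0,0.5,0,0,0.02,0,0,0,0.5,0,0,0.02,0,0,0,0.5]'
python3 -m jog '[0,0,0.005,0,0,0,0.5,0,0,0.005,0,0,0,0.5]'
```

```text
time_s: 25.62
eef_pos: [0.6275, -0.1742, 0.06]
ee_rot: [[-1.0, 0.0, 0.001], [0.0, 1.0, -0.0], [-0.001, -0.0, -1.0]]
ft_force: [0.3, 0.0, -1.4]
opening: 0.0555
grip_force: 42.9
time_s: 26.12
eef_pos: [0.6269, -0.174, 0.0553]
ee_rot: [[-1.0, 0.0, 0.0], [0.0, 1.0, 0.0], [-0.0, 0.0, -1.0]]
ft_force: [0.5, -0.8, -0.9]
opening: 0.0553
grip_force: 42.9
time_s: 26.38
eef_pos: [0.627, -0.174, 0.0543]
ee_rot: [[-1.0, 0.0, 0.0], [0.0, 1.0, -0.0], [-0.0, -0.0, -1.0]]
ft_force: [0.0, 0.1, -0.6]
opening: 0.0553
grip_force: 42.9
```

```bash
python3 -m jog '[0,0,0.005,0,0,0,0.5,0,0,0.005,0,0,0,0.5]'; python3 -m jog '[0,0,0.003,0,0,0,0.5,0,0,0.003,0,0,0,0.5]'
```

```text
time_s: 26.62
eef_pos: [0.6271, -0.174, 0.0542]
ee_rot: [[-1.0, 0.0, 0.0], [0.0, 1.0, 0.0], [-0.0, 0.0, -1.0]]
ft_force: [-2.8, 0.8, 5.6]
opening: 0.0556
grip_force: 43.3
time_s: 26.88
eef_pos: [0.6271, -0.1741, 0.0542]
ee_rot: [[-1.0, 0.0, 0.0], [0.0, 1.0, 0.0], [-0.0, 0.0, -1.0]]
ft_force: [-4.6, 1.2, 9.0]
opening: 0.0556
grip_force: 43.5
```

```bash
python3 -m jog '[0,0,-0.008,0,0,0,0.5,0,0,-0.008,0,0,0,0.3,0,0,-0.008,0,0,0,0.15,0,0,-0.008,0,0,0,0.1,0,0,-0.008,0,0,0,0.1,0,0,-0.1,0,0,0,0.1,0,0,-0.3,0,0,0,0.1,0,0,-0.5,0,0,0,0.2,0.25,-0.1,-0.5,0,0,0,0.25,0.5,-0.2,-0.5,0,0,0,0.3,0.75,-0.3,-0.5,0,0,0,0.3,0.915,-0.355,-0.5,0,0,0,0.3,0.915,-0.355,-0.5,0,0,0,0.3,0.915,-0.355,-0.5,0,0,0,0.3]'
python3 - <<'E'
from h import *
C=cam('wrist',read_state()); uv=proj(C,[.4437,-.245,.02]); print(uv)
s,im,C=look('cap',uv,52,[.016,.022],lo=50,dark=True,save='pics/w10.png')
top=snapshot('top')
cv2.imwrite('pics/v10.png',np.hstack([cv2.resize(im[130:350,200:440],None,fx=1.7,fy=1.7),cv2.resize(top[150:250,345:445],(374,374))]))
E
```

```text
time_s: 28.62
eef_pos: [0.4452, -0.245, 0.1538]
ee_rot: [[-1.0, -0.0, 0.003], [-0.0, 1.0, -0.0], [-0.003, -0.0, -1.0]]
ft_force: [0.8, -0.2, 0.8]
opening: 0.0598
grip_force: 0.0
[321.5029 233.5254]Traceback (most recent call last):
  File "<stdin>", line 3, in <module>
  File "h.py", line 25, in look
    c,h=blob(m,uv,r)
        ~~~~^^^^^^^^
  File "h.py", line 19, in blob
    return np.array([M['m10']/M['m00'],M['m01']/M['m00']]),c
                     ~~~~~~~~^~~~~~~~~
ZeroDivisionError: float division by zero
```

Run:
```python
from h import *
im=cv2.imread('pics/w10.png'); s=read_state(); C=cam('wrist',s); g=cv2.cvtColor(im,cv2.COLOR_BGR2GRAY)
print(g[233,260:380:6], np.median(g))
top=snapshot('top')
cv2.imwrite('pics/v10.png',np.hstack([cv2.resize(im[130:350,200:440],None,fx=1.7,fy=1.7),cv2.resize(top[150:250,345:445],(374,374))]))
```

```text
[147 149 148 150 149  62 125 129 133 137 140 144 148 150 153  92 148 149
 149 149] 144.0
```

View pics/v10.png

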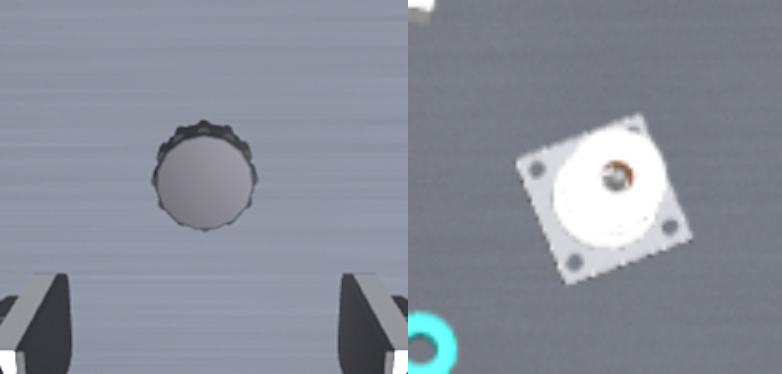

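The cap's top face is at (320.6,237), which puts it at (0.4438,-0.2456). The spool sits centred on the flange.

```bash
python3 -m jog '[0.007,-0.003,0.3,0,0,0,0.3,0.007,-0.003,0.5,0,0,0,0.3,0.007,-0.003,0.61,0,0,0,0.3,0.007,-0.003,0.615,0,0,0,0.3,0.007,-0.003,0.615,0,0,0,0.3,0.007,-0.003,0.615,0,0,0,0.5,0.007,-0.003,0.615,0,0,0,0.7,0.007,-0.003,0.615,0,0,0,0.7,0.007,-0.003,0.615,0,0,0,0.7,0.007,-0.003,0.615,0,0,0,0.7]' 40
```

```text
time_s: 29.98
eef_pos: [0.4435, -0.2458, 0.0311]
ee_rot: [[-1.0, 0.0, 0.002], [0.0, 1.0, -0.001], [-0.002, -0.001, -1.0]]
ft_force: [-1.0, 0.9, 5.6]
opening: 0.0363
grip_force: 39.6
```

```bash
python3 -m jog '[0,0,-0.1,0,0,0,0.7,0,0,-0.35,0,0,0,0.7,0,0,-0.6,0,0,0,0.7,-0.2,0.08,-0.7,0,0,0,0.7,-0.45,0.18,-0.7,0,0,0,0.7,-0.7,0.28,-0.7,0,0,0,0.7,-0.88,0.345,-0.7,0,0,0,0.7,-0.915,0.36,-0.7,0,0,0,0.7,-0.915,0.36,-0.7,0,0,0,0.7,-0.915,0.36,-0.7,0,0,0,0.7]'
python3 - <<'E'
from h import *
s=read_state(); im=snapshot('wrist'); cv2.imwrite('pics/w11.png',im); C=cam('wrist',s); print(proj(C,[.6265,-.1736,.068]),proj(C,[.6265,-.1736,.056]))
E
```

```text
time_s: 31.22
eef_pos: [0.6242, -0.1748, 0.1699]
ee_rot: [[-1.0, 0.002, -0.001], [0.002, 1.0, -0.0], [0.001, -0.0, -1.0]]
ft_force: [0.5, -0.5, -0.3]
opening: 0.0366
grip_force: 40.3
[323.7458 253.9847] [323.6088 248.231 ]
```

View pics/w11.png

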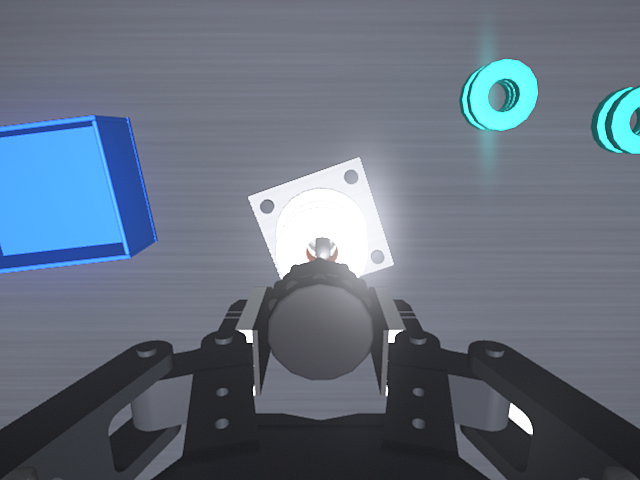

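The post tip is at (323,254) as predicted, and the held cap's top is at (320,330), offset near zero.

```bash
python3 -m jog '[-0.006,0.004,0.05,0,0,0,0.7,-0.006,0.004,0.12,0,0,0,0.7,-0.006,0.004,0.2,0,0,0,0.7,-0.006,0.004,0.28,0,0,0,0.7,-0.006,0.004,0.34,0,0,0,0.7,-0.006,0.004,0.385,0,0,0,0.7,-0.006,0.004,0.385,0,0,0,0.7,-0.006,0.004,0.385,0,0,0,0.7]'
python3 -m jog '[0,0,0.01,0,0,0,0.7,0,0,0.015,0,0,0,0.7,0,0,0.02,0,0,0,0.7,0,0,0.02,0,0,0,0.7]'
python3 -m jog '[0,0,0.005,0,0,0,0.7,0,0,0.005,0,0,0,0.7]'
```

```text
time_s: 32.28
eef_pos: [0.6272, -0.173, 0.0932]
ee_rot: [[-1.0, 0.0, 0.001], [0.0, 1.0, -0.0], [-0.001, -0.0, -1.0]]
ft_force: [-0.3, -0.1, -0.5]
opening: 0.0368
grip_force: 40.3
time_s: 32.78
eef_pos: [0.6267, -0.1728, 0.0886]
ee_rot: [[-1.0, 0.0, -0.0], [0.0, 1.0, 0.0], [0.0, 0.0, -1.0]]
ft_force: [-0.3, -0.2, -1.0]
opening: 0.0363
grip_force: 40.3
time_s: 33.02
eef_pos: [0.6267, -0.1728, 0.0876]
ee_rot: [[-1.0, 0.0, -0.0], [0.0, 1.0, 0.0], [0.0, 0.0, -1.0]]
ft_force: [-0.5, -0.1, -0.5]
opening: 0.0366
grip_force: 40.3
```

```bash
python3 -m jog '[0,0,0.005,0,0,0,0.7,0,0,0.005,0,0,0,0.7]'; python3 -m jog '[0,0,0.003,0,0,0,0.7,0,0,0.003,0,0,0,0.7]'
```

```text
time_s: 33.28
eef_pos: [0.6269, -0.1728, 0.0872]
ee_rot: [[-1.0, 0.0, 0.0], [0.0, 1.0, 0.0], [-0.0, 0.0, -1.0]]
ft_force: [-1.1, 0.2, 3.6]
opening: 0.0363
grip_force: 40.7
time_s: 33.52
eef_pos: [0.6269, -0.1729, 0.0871]
ee_rot: [[-1.0, 0.0, 0.001], [0.0, 1.0, 0.0], [-0.001, 0.0, -1.0]]
ft_force: [-3.3, 0.4, 7.3]
opening: 0.0368
grip_force: 41.1
```

```bash
python3 -m jog '[0,0,-0.005,0,0,0,0.7,0,0,-0.005,0,0,0,0.5,0,0,-0.005,0,0,0,0.3,0,0,-0.005,0,0,0,0.3,0,0,-0.005,0,0,0,0.3,0,0,-0.1,0,0,0,0.3,0,0,-0.3,0,0,0,0.3,0,0,-0.6,0,0,0,0.3,0.3,0,-0.7,0,0,0,0.3,0.6,0,-0.7,0,0,0,0.3,0.9,0,-0.7,0,0,0,0.3,0.9,0,-0.7,0,0,0,0.3,0.9,0,-0.7,0,0,0,0.3]'
python3 - <<'E'
from h import *
a=snapshot('scene'); b=snapshot('top')
cv2.imwrite('pics/f.png',np.hstack([cv2.resize(a[120:400,140:460],(456,400)),cv2.resize(b[100:320,180:460],(340,400))]))
E
```

```text
time_s: 35.15
eef_pos: [0.4479, -0.173, 0.2277]
ee_rot: [[-1.0, 0.0, 0.003], [0.0, 1.0, -0.0], [-0.003, -0.0, -1.0]]
ft_force: [0.8, 0.2, 0.6]
opening: 0.0598
grip_force: 0.0
```

View pics/f.png

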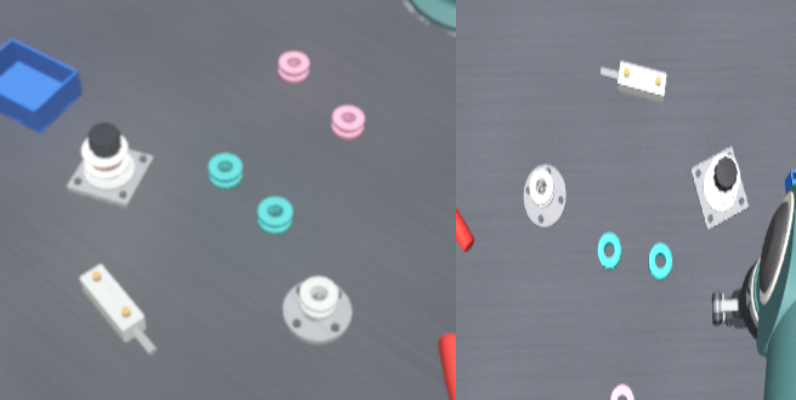

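The left half (scene view) shows flange, spool and cap stacked straight at about (105,155), and the roller on the spacer at about (318,297). The bystander objects in view have not moved, and the gripper is clear.

```bash
python3 -c "
from station import *
print(finish_job())"
```

```text
the job is handed in; nothing more can be done
None
```

I handed in the job at about 35 s on the robot's clock: flange, spool and cap are on the tall spindle, spacer and roller on the short one. Each was lowered until I felt contact, at within 0.3 mm of its expected height, and then released; the judged result wasn't shown.

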